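Find and mark the rubbing spot on a banding wheel

ROBOT

A 7-joint arm with a two-finger parallel gripper is mounted at the origin on the work surface. World frame = base frame: x ahead of the robot, y to its left, z up, the work surface at z = 0. Lengths are in mm, angles in rad, forces in N, time in s.
With the tool pointing down it reaches from about 400 to 900 mm from the base axis. Payload 5.5 kg.
Tool frame: the origin (TCP) lies midway between the tips of the shut fingers; the grasp point (between the pads) lies 19 mm behind it; z points along the fingers, y is the line along which they close (so a half turn about z gives the same grasp; the last joint's range is limited). The gripper opens to 85 mm and grips with 20 to 120 N. Pads are 22 mm wide; open, the fingers measure 114 mm over their backs; the gripper's body (76 mm by 85 mm) begins 54 mm behind the grasp point. The pads swing forward as they close: fully open they stand 13 mm farther back than shut.
Start: joints at [-0.952, 0.501, -0.427, 1.55, 0.221, 1.138, -0.21], TCP at [226.384, 609.303, 231.31] pointing down, gripper open.
Joint ranges: [-2.88, 2.88], [-0.31, 2.03], [-1.54, 1.56], [0.2, 2.42], [-1.41, 4.55], [0.19, 2.02], [-2.57, 2.57]. Speed limits (rad/s): [2.57, 2.57, 3.14, 3.14, 3.14, 3.14, 3.14].

INTERFACE

Orientations are given as a 3x3 rotation matrix whose columns are the frame's x, y, z axes.
In Python, from bench import r, vision, order, status gives the robot as it stands (r), with the cameras (vision), the job (order) and the readings (status).
- The arm moves only by the shell command python3 drive.py 'ROWS' [FORCE]. ROWS is a JSON list of rows, 1 to 5 of them, each an object with the fields aperture (the opening from 0.0 (shut) to 1.0 (fully open)), dx, dy, dz (the shift in mm), yaw (a turn about the tool's z in rad); a field left out counts as zero (the opening has to be given); each row shifts and turns the commanded pose from where the row before left it, along the tool's axes as they then stand; what a row does not reach is not made up. A row lasts 1/10 s, in which the tool goes at most 50 mm and 0.15 rad, less where a joint would pass 70% of its speed; a pose out of reach is approached as far as the arm can. The fingers move at their own pace and stop on an object; FORCE is the grip in N (left out, the last holds). Time passes only in rows, so rows that do not move let the fingers close. It prints the time, the measured TCP pose, the force, the opening and the grip force at its end. Input that does not fit is refused with a message, and nothing moves.
- status.read_state(): the state, without advancing time (a new reading comes with each control period).
- vision.get_image(name): name is "side" or "top" or "wrist"; returns the picture (420x560x3 uint8, red, green, blue); there is no depth.
- vision.camera_model(name): a dict with "fx", "fy", "cx", "cy" (pixels), "rvec" (rotation vector, rad) and "tvec" (3), from world to camera coordinates, as OpenCV has them. Camera axes: x right, y down, z forward; pixel columns grow to the right and rows downward; lengths in mm; the calibration is good to about 2 mm. A picture is of the moment at which its call begins: read the wrist's pose just before it. camera_model takes no time and is no camera call; for the wrist camera it gives the pose at the moment of the call.
- order.finish_job(): hands the job in; it is judged then, once.
The state is a dict: "time_s": time; "joint_positions": joint angles; "qvel": joint speeds; "tau": joint torques, N m; "position": TCP position; "tcp_rot": TCP orientation; "ft_force": force on the tool from outside, world axes, zero at the start; "ft_torque": the same for the moment, N m; "opening": opening from 0.0 (shut) to 1.0 (fully open); "gripper_force": force on a finger pad.
Only numpy, scipy, OpenCV 4.12 (cv2) and the standard library are available. Lean on these libraries where they do the work, as an engineer would, in place of code of your own. Each camera call takes 0.05 s, during which the arm holds its last target. There are 200 camera calls.

TASK

Dried plaster stuck out of sight under the banding wheel rubs on the yellow rest post at one place in the wheel's turn. Turn the wheel slowly and gently by its wooden knob to feel where the drag rises, and leave it standing with the middle of the rubbing spot on the post, knob let go. Then stand the red marker upright on the wheel's rim, directly above the post, setting it down gently, without shifting the wheel off the spot or disturbing the blue marker, the jars, the cup, the brush or the spatula.

Things in the scene. Friction and masses are not known exactly. Their poses are not given: they have to be found in the camera images.
- stand: fixed dark steel foot of the banding wheel (turntable), 150 mm wide, with a short arm that carries the rest post. Origin at the table surface on the wheel's vertical turning axis; its +x points to the rest post.
- rest: Yellow post on the stand's arm, 105 mm from the wheel axis, under the rim; its outer upright (143 to 155 mm from the axis, 24 mm wide, 106 mm high with stud) shows from above where it is. At its top, hidden, 4 mm below the wheel, is a sprung rub pad (4.5 N per mm, pressed 3 mm at the blob's middle). Fixed; origin and axes are those of the stand.
- wheel: Grey laminate wheel, 250 mm diameter, top 106 mm above the table, with a fixed plaster rosette (92 mm wide, 18 mm high). Turns either way, stays where left. Origin on its axis at table level, +x to the knob. The unseen blob is 65 to 250 deg anticlockwise (from above) of the knob. Within 18 mm of rim either side of its middle the knob needs 4 to 20 N to turn it, elsewhere about 1 N.
- knob_grip (a point): Point on the axis of the dark wooden spinner knob (24 mm wide, 40 mm high, spins freely on its own slim upright pin, 95 mm from the wheel axis), 22 mm above the knob's underside, 154 mm above the table: the height to grip it. Its top is at 172 mm. Grip and push it lightly: under 35 N on each pad. At the start the knob is within 25 deg of the rest post.
- mark_here (a point): point on the wheel's top surface (106 mm above the table) directly above the rest post, 105 mm from the wheel axis; fixed to the stand, does not turn.
- red_marker: loose red enamelled metal marker, about 140 g, 50 mm high: a 36 mm diameter foot 10 mm high, tapering to a 24 mm diameter shank from 16 to 46 mm up. Origin at the centre of its underside, z up.
- blue_marker: the same marker in blue; leave it.
- ochre_jar: amber jar with white cap, 64 mm diameter, 85 mm high; origin at the centre of its underside. Leave it.
- rust_jar: terracotta coloured jar with black cap, 60 mm diameter, 75 mm high; origin at the centre of its underside. Leave it.
- plaster_cup: white plastic cup, 72 mm diameter, 85 mm high; origin at the centre of its underside. Leave it.
- brush: paint brush lying on the table. Leave it.
- spatula: spatula lying on the table. Leave it.

How it is judged:
By the outcome, as a careful person would: the job done as asked, in the order asked, and still so for the second after the job is handed in, with the robot touching nothing.
It also fails if it takes over 72 s, if anything falls off the work surface, if the arm or the gripper's body presses on something with over 40 N, if the wrist force passes 120 N, or if a joint passes its speed limit or range.

## Working session

There is one attempt and no reset: what is moved stays moved. The work goes in short steps, Python scripts to look and compute and a shell command to move; the robot and the scene stay as the last step left them, time stands still between calls to the robot, and variables do not carry over. Pictures are saved under pics/ and viewed, at most 10 in all, crops included, and the job is handed in when it is done.

```bash
ls; mkdir -p pics
python3 - <<'E'
from bench import r, vision, order, status
import cv2,numpy as np
s=status.read_state(); print(s)
for n in("top","side"):
    im=vision.get_image(n); cv2.imwrite(f"pics/{n}0.png",im[:,:,::-1])
    print(n,vision.camera_model(n))
E
```

```text
bench.py
drive.py
pics
{'time_s': 0.0, 'joint_positions': array([-0.95179751,  0.50185344, -0.42673266,  1.55144351,  0.2207869 ,
        1.13826431, -0.21030599]), 'qvel': array([-1.16139928e-03, -1.85266916e-04,  1.05751403e-03, -1.97998927e-03,
        1.79555465e-05, -5.79657636e-04,  2.37351604e-04]), 'tau': array([ 6.81448387e-05, -5.69513905e+01, -5.81621021e+00, -2.80946714e+01,
        1.05083335e-02,  1.18805427e-02, -1.61114957e-05]), 'position': array([226.25327383, 608.62675999, 230.25334192]), 'tcp_rot': array([[-9.37365274e-01,  3.48347263e-01, -7.25634507e-04],
       [ 3.48348014e-01,  9.37363587e-01, -1.77985291e-03],
       [ 6.01764728e-05, -1.92114565e-03, -9.99998153e-01]]), 'ft_force': array([-0.47959191, -0.27902272,  0.37798306]), 'ft_torque': array([0.06606211, 0.0440178 , 0.00620284]), 'gripper_force': 0.0, 'opening': 0.9979730953611268}
top {'fx': 456.72780974625454, 'fy': 456.72780974625454, 'cx': 281.32996262141, 'cy': 207.38066723881187, 'rvec': array([ 2.16629546, -2.15184294,  0.11837638]), 'tvec': array([  10.9527762 ,  573.91572595, 1595.72273635])}
side {'fx': 509.29846881996156, 'fy': 509.29846881996156, 'cx': 277.00168021523655, 'cy': 201.87346549038946, 'rvec': array([ 2.14991199, -0.5496714 ,  0.27141335]), 'tvec': array([-491.61688544,  240.745584  , 1335.61785622])}
```

View pics/top0.png

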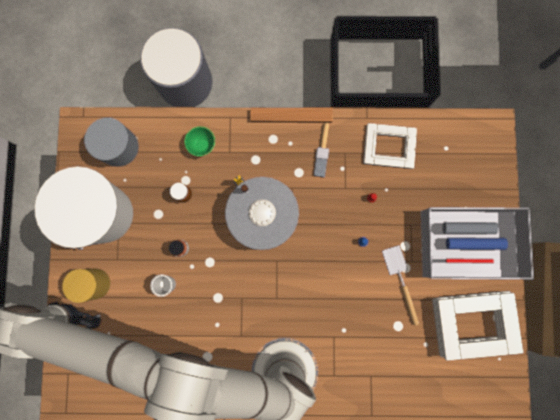

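View pics/side0.png

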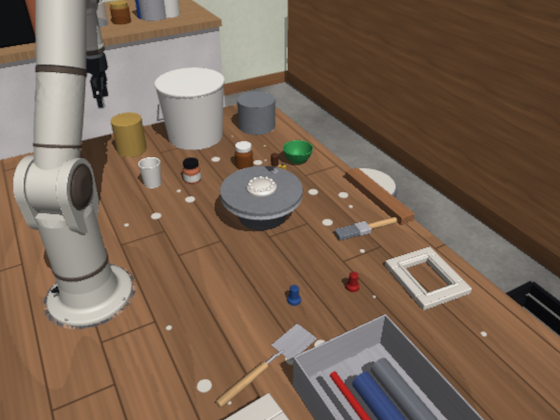

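Top view: the wheel is at about (262,213), the yellow post at (238,180), the knob at (244,187), the red marker at (373,197) and the blue one at (363,241). The side view shows the same layout, with both markers in front of the wheel. Next I'll measure them.

```bash
cat > h.py <<'E'
import numpy as np,cv2
from bench import r, vision, order, status
def ray(cm,uv,z):
    R=cv2.Rodrigues(cm["rvec"])[0]; c=-R.T@cm["tvec"]
    d=R.T@np.array([(uv[0]-cm["cx"])/cm["fx"],(uv[1]-cm["cy"])/cm["fy"],1])
    return c+d*(z-c[2])/d[2]
def proj(cm,P):
    K=np.array([[cm["fx"],0,cm["cx"]],[0,cm["fy"],cm["cy"]],[0,0,1]])
    return cv2.projectPoints(np.float64(P).reshape(-1,1,3),cm["rvec"],cm["tvec"],K,None)[0].reshape(-1,2)
def blobs(mask,box,amin=4):
    m=np.zeros(mask.shape,np.uint8); x0,y0,x1,y1=box; m[y0:y1,x0:x1]=mask[y0:y1,x0:x1]
    n,l,st,c=cv2.connectedComponentsWithStats(m)
    return [(st[i][4],c[i].round(1),st[i][:4]) for i in range(1,n) if st[i][4]>=amin]
def knobang(C): pass
E
python3 - <<'E'
from h import *
cm=vision.camera_model("top"); cs=vision.camera_model("side")
t=cv2.imread("pics/top0.png"); s=cv2.imread("pics/side0.png")
ht=cv2.cvtColor(t,cv2.COLOR_BGR2HSV); hs=cv2.cvtColor(s,cv2.COLOR_BGR2HSV)
g=((ht[...,1]<50)&(ht[...,2]>60)).astype(np.uint8)
for b in blobs(g,(215,165,310,260),500):print("wheel",b)
m=np.zeros_like(g); m[165:260,215:310]=g[165:260,215:310]
c=max(cv2.findContours(m,0,1)[0],key=cv2.contourArea)
P=np.array([ray(cm,p[0]+0.0,106)[:2] for p in cv2.convexHull(c)])
A=np.c_[2*P,np.ones(len(P))]; x=np.linalg.lstsq(A,(P**2).sum(1),rcond=None)[0]
print("C",x[:2],"R",np.sqrt(x[2]+x[:2]@x[:2]))
def hue(h,a,b,S=120,V=50): return ((h[...,0]>=a)&(h[...,0]<=b)&(h[...,1]>S)&(h[...,2]>V)).astype(np.uint8)
for b in blobs(hue(ht,22,34,130,60),(225,165,260,200),2): print("yel",b,ray(cm,b[1],106),ray(cm,b[1],100))
for b in blobs((ht[...,2]<75).astype(np.uint8),(230,175,260,200),2): print("dark",b,ray(cm,b[1],172),ray(cm,b[1],160))
for n,h,c_,bt,bs in(("red",None,0,(355,185,390,210),(335,265,370,300)),("blue",None,0,(350,230,378,255),(280,280,310,312))):
    f=(lambda h:(hue(h,0,6,150,40)|hue(h,174,180,150,40))) if n=="red" else (lambda h:hue(h,105,125,120,30))
    for b in blobs(f(ht),bt): print(n,"top",b,ray(cm,b[1],0),ray(cm,b[1],25),ray(cm,b[1],50))
    for b in blobs(f(hs),bs): print(n,"side",b,ray(cs,b[1],20),ray(cs,b[1],25))
cv2.imwrite("pics/crop0.png",cv2.resize(np.hstack([t[160:265,205:310],s[140:245,180:320][:, :]]),None,fx=3,fy=3,interpolation=2))
E
```

```text
wheel (np.int32(4163), array([261.5, 213.1]), array([225, 177,  74,  73], dtype=int32))
C [547.31724325  82.42246333] R 124.59501860521516
yel (np.int32(11), array([237.8, 180.7]), array([236, 179,   5,   5], dtype=int32)) [656.59493694 164.33606639 106.        ] [657.64518146 164.95693013 100.        ]
dark (np.int32(7), array([235. , 183.7]), array([234, 182,   3,   4], dtype=int32)) [635.00704709 166.52215055 172.        ] [637.02613014 167.83701286 160.        ]
dark (np.int32(3), array([243., 191.]), array([242, 191,   3,   1], dtype=int32)) [610.948715   139.84707729 172.        ] [612.77263578 140.94555021 160.        ]
red top (np.int32(71), array([371.6, 197.3]), array([367, 193,  10,   9], dtype=int32)) [ 616.76988283 -313.77261988    0.        ] [ 613.27771336 -308.95504239   25.        ] [ 609.78554388 -304.13746489   50.        ]
red side (np.int32(203), array([352.6, 282.3]), array([346, 272,  14,  20], dtype=int32)) [ 615.03872932 -313.59821252   20.        ] [ 611.79711144 -317.45221379   25.        ]
blue top (np.int32(45), array([362.7, 241.2]), array([359, 238,   8,   7], dtype=int32)) [ 456.81167944 -279.20753674    0.        ] [ 455.74123784 -274.9132661    25.        ] [ 454.67079623 -270.61899547   50.        ]
blue side (np.int32(179), array([293.6, 295.8]), array([288, 286,  12,  19], dtype=int32)) [ 455.44209335 -280.37874063   20.        ] [ 453.02857845 -284.40510858   25.        ]
```

View pics/crop0.png

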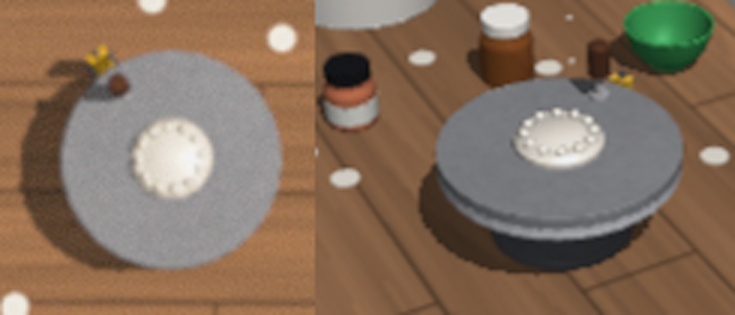

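The crop puts the knob at top-view pixel (244,188) and the post at (238,180), both at about 37° in the world frame. I'll move above the knob, turning the fingers towards the tangent on the way, and look with the wrist camera.

```bash
python3 drive.py '[{"aperture":1,"dx":-41,"dy":-23,"dz":-14,"yaw":-0.08},{"aperture":1,"dx":-40,"dy":-26,"dz":-14,"yaw":-0.08},{"aperture":1,"dx":-37,"dy":-29,"dz":-14,"yaw":-0.08},{"aperture":1,"dx":-36,"dy":-31,"dz":-14,"yaw":-0.08},{"aperture":1,"dx":-33,"dy":-33,"dz":-14,"yaw":-0.08}]'
python3 drive.py '[{"aperture":1,"dx":-31,"dy":-35,"yaw":-0.08},{"aperture":1,"dx":-28,"dy":-38,"yaw":-0.08},{"aperture":1,"dx":-25,"dy":-40,"yaw":-0.08},{"aperture":1,"dx":-21,"dy":-41,"yaw":-0.08},{"aperture":1,"dx":-18,"dy":-43,"yaw":-0.08}]'
python3 drive.py '[{"aperture":1,"dx":-15,"dy":-44,"yaw":-0.08},{"aperture":1,"dx":-11,"dy":-45,"yaw":-0.08},{"aperture":1,"dx":-7,"dy":-38,"yaw":-0.04},{"aperture":1},{"aperture":1}]'
python3 - <<'E'
from h import *
s=status.read_state(); print(s["position"],s["tcp_rot"].round(3),s["joint_positions"].round(2))
np.save("w1.npy",vision.camera_model("wrist"),allow_pickle=True); print(vision.camera_model("wrist"))
cv2.imwrite("pics/w1.png",vision.get_image("wrist")[:,:,::-1])
E
```

```text
time_s: 0.6
position: [383.8, 430.8, 301.5]
tcp_rot: [[-0.999, -0.047, -0.0], [-0.047, 0.999, -0.001], [0.0, -0.001, -1.0]]
ft_force: [0.6, 0.4, -0.1]
opening: 0.998
gripper_force: 0.0
time_s: 1.1
position: [545.0, 261.9, 301.0]
tcp_rot: [[-0.901, -0.433, -0.001], [-0.433, 0.901, -0.0], [0.001, 0.0, -1.0]]
ft_force: [1.2, 0.4, 0.0]
opening: 1.001
gripper_force: 0.0
time_s: 1.6
position: [636.3, 168.2, 300.1]
tcp_rot: [[-0.801, -0.598, -0.002], [-0.598, 0.801, -0.0], [0.002, 0.001, -1.0]]
ft_force: [-1.2, -0.1, -0.2]
opening: 1.001
gripper_force: 0.0
[636.2737655  168.19176803 300.1193888 ] [[-0.801 -0.598 -0.002]
 [-0.598  0.801 -0.   ]
 [ 0.002  0.001 -1.   ]] [-0.02  0.46 -0.4   1.45  0.18  1.27  1.78]
{'fx': 300.4047277611661, 'fy': 300.4047277611661, 'cx': 276.7194127163012, 'cy': 208.51242893879234, 'rvec': array([-1.32868539, -2.64891094, -0.43665846]), 'tvec': array([ 246.20472141, -640.03819387,  249.44323153])}
```

View pics/w1.png

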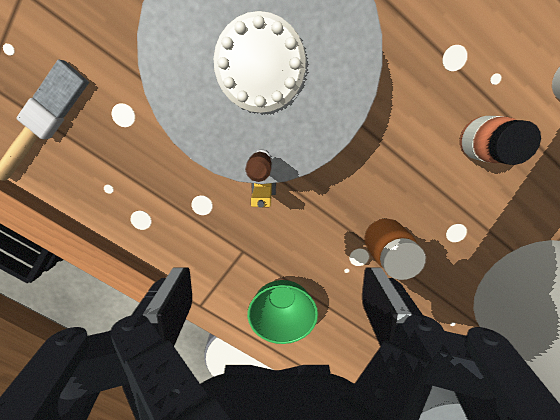

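The wrist view shows the knob at about (258,163), the post's yellow upright at about (261,200) and the wheel above them. I'll measure these.

```bash
cat > m.py <<'E'
from h import *
def circ(P):
    A=np.c_[2*P,np.ones(len(P))]; x=np.linalg.lstsq(A,(P**2).sum(1),rcond=None)[0]
    return x[:2],np.sqrt(x[2]+x[:2]@x[:2])
E
python3 - <<'E'
from m import *
w=np.load("w1.npy",allow_pickle=True).item()
im=cv2.imread("pics/w1.png"); h=cv2.cvtColor(im,cv2.COLOR_BGR2HSV)
y=((h[...,0]>=20)&(h[...,0]<=34)&(h[...,1]>150)&(h[...,2]>90)).astype(np.uint8)
for b in blobs(y,(240,160,300,220),10): print("yel",b,ray(w,b[1],106),ray(w,(b[2][0]+b[2][2]/2-.5,b[2][1]+b[2][3]/2),100))
d=((h[...,2]<95)&(h[...,1]>90)&((h[...,0]<14)|(h[...,0]>170))).astype(np.uint8)
for b in blobs(d,(235,140,285,190),20): print("knob",b,ray(w,b[1],172),ray(w,b[1],160))
g=((h[...,1]<45)&(h[...,2]>100)).astype(np.uint8); m=np.zeros_like(g); m[0:190,130:390]=g[0:190,130:390]
c=max(cv2.findContours(m,0,1)[0],key=cv2.contourArea)[:,0]
c=c[(c[:,1]>3)]; hull=cv2.convexHull(c)[:,0]
P=np.array([ray(w,p,106)[:2] for p in hull]); 
for _ in range(3):
    C,R=circ(P); e=abs(np.hypot(*(P-C).T)-R); P=P[e<max(3,2*e.std())] if len(P)>10 else P
print("C",C,R,len(P))
ro=((h[...,1]<60)&(h[...,2]>185)).astype(np.uint8)
for b in blobs(ro,(200,2,320,125),500): print("ros",b,ray(w,b[1],118),ray(w,b[1],124))
print(im[160:212:3,259], )
E
```

```text
yel (np.int32(387), array([261.2, 194.5]), array([251, 183,  20,  24], dtype=int32)) [657.10907067 160.55313936 106.        ] [659.68043636 161.0223644  100.        ]
knob (np.int32(250), array([261.9, 165.3]), array([247, 152,  24,  30], dtype=int32)) [617.11603306 136.50890568 172.        ] [619.26291954 137.36489411 160.        ]
C [546.87857901  79.27135506] 123.46289388026898 42
ros (np.int32(6368), array([257. ,  59.2]), array([213,  11,  92, 101], dtype=int32)) [545.26204311  75.65395833 118.        ] [545.69933011  76.42518742 124.        ]
[[ 45  61 100]
 [ 45  70 106]
 [ 43  62 100]
 [ 42  62  98]
 [ 46  67  99]
 [ 43  64 100]
 [ 41  60  92]
 [ 44  55  75]
 [ 64 195 248]
 [ 39 106 135]
 [ 45 116 144]
 [ 47 119 150]
 [ 44 115 144]
 [ 86 227 255]
 [ 99  91  84]
 [ 97  92  82]
 [ 88 126 171]
 [ 88 123 166]]
```

Both views agree: centre about (547,80.5), post at 36.6°, knob at about 38.5°. I'll descend around the knob and close to a loose cage.

```bash
python3 drive.py '[{"aperture":1,"dx":10,"dy":-5,"dz":34,"yaw":-0.03},{"aperture":1,"dx":10,"dy":-5,"dz":34},{"aperture":1,"dx":9,"dy":-4,"dz":34},{"aperture":1,"dz":34},{"aperture":1,"dz":30}]' 20
python3 drive.py '[{"aperture":0.5,"dz":4},{"aperture":0.42},{"aperture":0.4},{"aperture":0.4}]'
python3 - <<'E'
from h import *
np.save("w2.npy",vision.camera_model("wrist"),allow_pickle=True)
s=status.read_state();print(s["position"],s["joint_positions"].round(2))
cv2.imwrite("pics/w2.png",vision.get_image("wrist")[:,:,::-1])
E
```

```text
time_s: 2.15
position: [620.2, 142.4, 134.1]
tcp_rot: [[-0.78, -0.626, -0.001], [-0.626, 0.78, 0.0], [0.0, 0.001, -1.0]]
ft_force: [0.8, 1.1, 0.1]
opening: 1.003
gripper_force: 0.0
time_s: 2.55
position: [623.2, 141.7, 133.6]
tcp_rot: [[-0.781, -0.625, 0.004], [-0.625, 0.781, 0.001], [-0.003, -0.002, -1.0]]
ft_force: [-0.7, 0.5, -0.3]
opening: 0.403
gripper_force: 0.0
[623.21178258 141.65696466 133.60487065] [ 0.    0.58 -0.37  1.67  0.25  0.94  1.79]
```

View pics/w2.png

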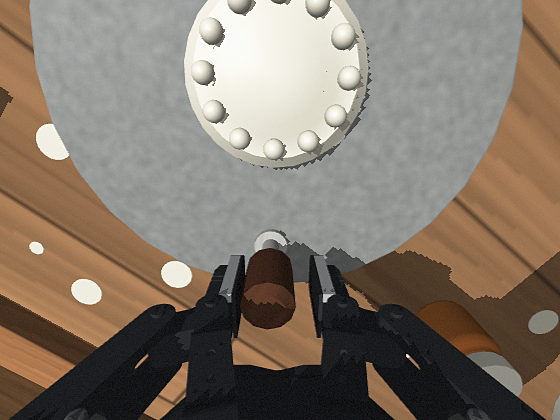

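The knob stands between the pads, at about (269,312) against a pad centre of about (278,290). I'll close to a snug cage and start turning clockwise in small steps, reading the force at each.

```bash
cat > f.sh <<'E'
python3 -c "
import sys,re,math
t=sys.stdin.read().split('time_s:')[1:]
for b in t:
    g=lambda k:[float(x) for x in re.findall(r'-?\d+\.?\d*',re.search(k+r': (.*)',b)[1])]
    p=g('position');f=g('ft_force');R=g('tcp_rot')
    dx,dy=p[0]-547,p[1]-80.5; a=math.atan2(dy,dx); 
    print(b.split()[0],'ang %.1f r %.1f z %.1f yaw-ang %.1f | Ft(acw) %.1f Fr %.1f Fz %.1f op %.3f g %.1f'%(math.degrees(a),math.hypot(dx,dy),p[2],(math.degrees(math.atan2(R[4],R[1])-a)+180)%360-180,-f[0]*math.sin(a)+f[1]*math.cos(a),f[0]*math.cos(a)+f[1]*math.sin(a),f[2],g('opening')[0],g('gripper_force')[0]))
"
E
( python3 drive.py '[{"aperture":0.32},{"aperture":0.31},{"aperture":0.31}]'
python3 drive.py '[{"aperture":0.31,"dx":0.08,"dy":-3.8,"yaw":0.04},{"aperture":0.31,"dx":0.08,"dy":-3.8,"yaw":0.04}]'
python3 drive.py '[{"aperture":0.31,"dx":0.08,"dy":-3.8,"yaw":0.04},{"aperture":0.31,"dx":0.08,"dy":-3.8,"yaw":0.04}]'
python3 drive.py '[{"aperture":0.31,"dx":0.08,"dy":-3.8,"yaw":0.04},{"aperture":0.31,"dx":0.08,"dy":-3.8,"yaw":0.04}]'
python3 drive.py '[{"aperture":0.31,"dx":0.08,"dy":-3.8,"yaw":0.04},{"aperture":0.31,"dx":0.08,"dy":-3.8,"yaw":0.04}]'
python3 drive.py '[{"aperture":0.31,"dx":0.08,"dy":-3.8,"yaw":0.04},{"aperture":0.31,"dx":0.08,"dy":-3.8,"yaw":0.04}]'
python3 drive.py '[{"aperture":0.31,"dx":0.08,"dy":-3.8,"yaw":0.04},{"aperture":0.31,"dx":0.08,"dy":-3.8,"yaw":0.04}]' ) | bash f.sh
```

```text
2.9 ang 38.8 r 96.1 z 131.6 yaw-ang 89.8 | Ft(acw) -0.7 Fr -0.8 Fz 0.8 op 0.313 g 0.0
3.1 ang 34.4 r 96.1 z 131.3 yaw-ang 89.5 | Ft(acw) 0.4 Fr 0.0 Fz 0.9 op 0.305 g 0.5
3.3 ang 29.5 r 96.1 z 131.3 yaw-ang 89.8 | Ft(acw) 0.0 Fr 0.8 Fz 0.4 op 0.310 g 0.5
3.5 ang 25.0 r 96.0 z 131.3 yaw-ang 89.7 | Ft(acw) 0.6 Fr 0.1 Fz 0.0 op 0.312 g 0.5
3.7 ang 20.5 r 96.0 z 131.3 yaw-ang 89.6 | Ft(acw) 1.2 Fr 0.3 Fz 0.7 op 0.309 g 0.5
3.9 ang 15.9 r 95.9 z 131.3 yaw-ang 89.6 | Ft(acw) 0.7 Fr 0.3 Fz 0.4 op 0.313 g 0.5
4.1 ang 11.4 r 95.8 z 131.3 yaw-ang 89.6 | Ft(acw) 0.5 Fr -0.8 Fz 1.3 op 0.311 g 0.5
```

```bash
( python3 drive.py '[{"aperture":0.31,"dx":0.08,"dy":-3.8,"yaw":0.04},{"aperture":0.31,"dx":0.08,"dy":-3.8,"yaw":0.04},{"aperture":0.31,"dx":0.08,"dy":-3.8,"yaw":0.04},{"aperture":0.31,"dx":0.08,"dy":-3.8,"yaw":0.04},{"aperture":0.31,"dx":0.08,"dy":-3.8,"yaw":0.04}]'
python3 drive.py '[{"aperture":0.31,"dx":0.08,"dy":-3.8,"yaw":0.04},{"aperture":0.31,"dx":0.08,"dy":-3.8,"yaw":0.04},{"aperture":0.31,"dx":0.08,"dy":-3.8,"yaw":0.04},{"aperture":0.31,"dx":0.08,"dy":-3.8,"yaw":0.04}]'
python3 drive.py '[{"aperture":0.31,"dx":0.08,"dy":-3.8,"yaw":0.04},{"aperture":0.31,"dx":0.08,"dy":-3.8,"yaw":0.04}]'
python3 drive.py '[{"aperture":0.31,"dx":0.08,"dy":-3.8,"yaw":0.04},{"aperture":0.31,"dx":0.08,"dy":-3.8,"yaw":0.04}]'
python3 drive.py '[{"aperture":0.31,"dx":0.08,"dy":-3.8,"yaw":0.04},{"aperture":0.31,"dx":0.08,"dy":-3.8,"yaw":0.04}]'
python3 drive.py '[{"aperture":0.31,"dx":0.08,"dy":-3.8,"yaw":0.04},{"aperture":0.31,"dx":0.08,"dy":-3.8,"yaw":0.04}]'
python3 drive.py '[{"aperture":0.31,"dx":0.08,"dy":-3.8,"yaw":0.04},{"aperture":0.31,"dx":0.08,"dy":-3.8,"yaw":0.04}]'
python3 drive.py '[{"aperture":0.31,"dx":0.08,"dy":-3.8,"yaw":0.04},{"aperture":0.31,"dx":0.08,"dy":-3.8,"yaw":0.04}]'
python3 drive.py '[{"aperture":0.31,"dx":0.08,"dy":-3.8,"yaw":0.04},{"aperture":0.31,"dx":0.08,"dy":-3.8,"yaw":0.04}]'
python3 drive.py '[{"aperture":0.31,"dx":0.08,"dy":-3.8,"yaw":0.04},{"aperture":0.31,"dx":0.08,"dy":-3.8,"yaw":0.04}]'
python3 drive.py '[{"aperture":0.31,"dx":0.08,"dy":-3.8,"yaw":0.04},{"aperture":0.31,"dx":0.08,"dy":-3.8,"yaw":0.04}]' ) | bash f.sh
```

```text
4.6 ang 0.0 r 95.6 z 131.3 yaw-ang 89.5 | Ft(acw) 1.1 Fr -0.2 Fz 0.8 op 0.313 g 0.5
5.0 ang -9.1 r 95.5 z 131.3 yaw-ang 89.4 | Ft(acw) 0.6 Fr -0.2 Fz -0.1 op 0.306 g 0.5
5.2 ang -13.7 r 95.4 z 131.3 yaw-ang 89.4 | Ft(acw) -0.2 Fr 0.1 Fz 0.6 op 0.311 g 0.5
5.4 ang -18.3 r 95.3 z 131.3 yaw-ang 89.4 | Ft(acw) 1.0 Fr 0.3 Fz -0.2 op 0.315 g 0.5
5.6 ang -22.9 r 95.3 z 131.3 yaw-ang 89.4 | Ft(acw) 0.6 Fr 0.1 Fz 1.0 op 0.306 g 0.5
5.8 ang -27.4 r 95.2 z 131.3 yaw-ang 89.4 | Ft(acw) 1.8 Fr -0.0 Fz 0.1 op 0.313 g 0.5
6.0 ang -32.0 r 95.0 z 131.3 yaw-ang 89.3 | Ft(acw) 0.7 Fr 0.2 Fz 0.3 op 0.313 g 0.5
6.2 ang -36.6 r 95.0 z 131.3 yaw-ang 89.4 | Ft(acw) 1.4 Fr 0.1 Fz -0.4 op 0.310 g 0.5
6.4 ang -41.2 r 95.0 z 131.3 yaw-ang 89.4 | Ft(acw) 0.6 Fr 0.3 Fz -0.1 op 0.308 g 0.5
6.6 ang -45.8 r 94.9 z 131.3 yaw-ang 89.4 | Ft(acw) 0.4 Fr 0.6 Fz -0.5 op 0.309 g 0.5
6.8 ang -50.3 r 94.8 z 131.3 yaw-ang 89.4 | Ft(acw) 0.9 Fr 0.3 Fz 0.6 op 0.311 g 0.5
```

```bash
( python3 drive.py '[{"aperture":0.31,"dx":0.08,"dy":-3.8,"yaw":0.04},{"aperture":0.31,"dx":0.08,"dy":-3.8,"yaw":0.04}]'
python3 drive.py '[{"aperture":0.31,"dx":0.08,"dy":-3.8,"yaw":0.04},{"aperture":0.31,"dx":0.08,"dy":-3.8,"yaw":0.04}]'
python3 drive.py '[{"aperture":0.31,"dx":0.08,"dy":-3.8,"yaw":0.04},{"aperture":0.31,"dx":0.08,"dy":-3.8,"yaw":0.04}]'
python3 drive.py '[{"aperture":0.31,"dx":0.08,"dy":-3.8,"yaw":0.04},{"aperture":0.31,"dx":0.08,"dy":-3.8,"yaw":0.04}]'
python3 drive.py '[{"aperture":0.31,"dx":0.08,"dy":-3.8,"yaw":0.04},{"aperture":0.31,"dx":0.08,"dy":-3.8,"yaw":0.04}]'
python3 drive.py '[{"aperture":0.31,"dx":0.08,"dy":-3.8,"yaw":0.04},{"aperture":0.31,"dx":0.08,"dy":-3.8,"yaw":0.04}]'
python3 drive.py '[{"aperture":0.31,"dx":0.08,"dy":-3.8,"yaw":0.04},{"aperture":0.31,"dx":0.08,"dy":-3.8,"yaw":0.04}]'
python3 drive.py '[{"aperture":0.31,"dx":0.08,"dy":-3.8,"yaw":0.04},{"aperture":0.31,"dx":0.08,"dy":-3.8,"yaw":0.04}]'
python3 drive.py '[{"aperture":0.31,"dx":0.08,"dy":-3.8,"yaw":0.04},{"aperture":0.31,"dx":0.08,"dy":-3.8,"yaw":0.04}]'
python3 drive.py '[{"aperture":0.31,"dx":0.08,"dy":-3.8,"yaw":0.04},{"aperture":0.31,"dx":0.08,"dy":-3.8,"yaw":0.04}]' ) | bash f.sh; python3 -c "
from bench import r, vision, order, status;print(status.read_state()['joint_positions'].round(2))"
```

```text
7.0 ang -55.0 r 94.8 z 131.3 yaw-ang 89.5 | Ft(acw) 0.8 Fr 0.1 Fz -0.3 op 0.309 g 0.5
7.2 ang -59.6 r 94.8 z 131.3 yaw-ang 89.4 | Ft(acw) 1.0 Fr -0.2 Fz -0.3 op 0.310 g 0.5
7.4 ang -64.2 r 94.6 z 131.3 yaw-ang 89.5 | Ft(acw) 1.2 Fr 0.1 Fz -0.8 op 0.308 g 0.5
7.6 ang -68.8 r 94.7 z 131.3 yaw-ang 89.6 | Ft(acw) 1.1 Fr 0.2 Fz -0.8 op 0.313 g 0.5
7.8 ang -73.4 r 94.6 z 131.3 yaw-ang 89.6 | Ft(acw) 1.2 Fr -0.7 Fz -1.2 op 0.310 g 0.5
8.0 ang -78.0 r 94.6 z 131.3 yaw-ang 89.6 | Ft(acw) 0.8 Fr 0.4 Fz -0.6 op 0.313 g 0.5
8.2 ang -82.6 r 94.5 z 131.3 yaw-ang 89.6 | Ft(acw) 0.5 Fr 0.3 Fz -1.5 op 0.311 g 0.5
8.4 ang -87.3 r 94.5 z 131.3 yaw-ang 89.6 | Ft(acw) 1.2 Fr 0.2 Fz -0.1 op 0.311 g 0.5
8.6 ang -91.8 r 94.4 z 131.3 yaw-ang 89.6 | Ft(acw) 1.8 Fr 0.6 Fz -0.9 op 0.312 g 0.4
8.8 ang -96.4 r 94.4 z 131.3 yaw-ang 89.7 | Ft(acw) 0.7 Fr 0.1 Fz -0.5 op 0.312 g 0.5
[-0.18  0.4   0.19  1.94 -0.1   0.81 -0.05]
```

```bash
( python3 drive.py '[{"aperture":0.31,"dx":0.08,"dy":-3.8,"yaw":0.04},{"aperture":0.31,"dx":0.08,"dy":-3.8,"yaw":0.04}]'
python3 drive.py '[{"aperture":0.31,"dx":0.08,"dy":-3.8,"yaw":0.04},{"aperture":0.31,"dx":0.08,"dy":-3.8,"yaw":0.04}]'
python3 drive.py '[{"aperture":0.31,"dx":0.08,"dy":-3.8,"yaw":0.04},{"aperture":0.31,"dx":0.08,"dy":-3.8,"yaw":0.04}]'
python3 drive.py '[{"aperture":0.31,"dx":0.08,"dy":-3.8,"yaw":0.04},{"aperture":0.31,"dx":0.08,"dy":-3.8,"yaw":0.04}]'
python3 drive.py '[{"aperture":0.31,"dx":0.08,"dy":-3.8,"yaw":0.04},{"aperture":0.31,"dx":0.08,"dy":-3.8,"yaw":0.04}]'
python3 drive.py '[{"aperture":0.31,"dx":0.08,"dy":-3.8,"yaw":0.04},{"aperture":0.31,"dx":0.08,"dy":-3.8,"yaw":0.04}]'
python3 drive.py '[{"aperture":0.31,"dx":0.08,"dy":-3.8,"yaw":0.04},{"aperture":0.31,"dx":0.08,"dy":-3.8,"yaw":0.04}]'
python3 drive.py '[{"aperture":0.31,"dx":0.08,"dy":-3.8,"yaw":0.04},{"aperture":0.31,"dx":0.08,"dy":-3.8,"yaw":0.04}]'
python3 drive.py '[{"aperture":0.31,"dx":0.08,"dy":-3.8,"yaw":0.04},{"aperture":0.31,"dx":0.08,"dy":-3.8,"yaw":0.04}]'
python3 drive.py '[{"aperture":0.31,"dx":0.08,"dy":-3.8,"yaw":0.04},{"aperture":0.31,"dx":0.08,"dy":-3.8,"yaw":0.04}]' ) | bash f.sh; python3 -c "
from bench import r, vision, order, status;print(status.read_state()['joint_positions'].round(2))"
```

```text
9.0 ang -101.1 r 94.4 z 131.3 yaw-ang 89.7 | Ft(acw) 0.6 Fr -0.3 Fz -0.2 op 0.308 g 0.5
9.2 ang -105.6 r 94.4 z 131.4 yaw-ang 89.6 | Ft(acw) 1.8 Fr -0.7 Fz -1.1 op 0.310 g 0.5
9.4 ang -110.3 r 94.3 z 131.4 yaw-ang 89.7 | Ft(acw) 0.5 Fr 0.1 Fz -0.7 op 0.308 g 0.4
9.6 ang -114.9 r 94.4 z 131.4 yaw-ang 89.7 | Ft(acw) 1.1 Fr 0.4 Fz -0.3 op 0.311 g 0.5
9.8 ang -119.4 r 94.4 z 131.4 yaw-ang 89.7 | Ft(acw) 2.3 Fr 0.8 Fz -0.3 op 0.309 g 0.5
10.0 ang -124.1 r 94.4 z 131.4 yaw-ang 89.8 | Ft(acw) 1.8 Fr 0.6 Fz -1.3 op 0.306 g 0.5
10.2 ang -128.7 r 94.3 z 131.4 yaw-ang 89.8 | Ft(acw) 1.0 Fr -0.2 Fz -0.9 op 0.310 g 0.5
10.4 ang -132.4 r 94.3 z 131.5 yaw-ang 88.9 | Ft(acw) 7.4 Fr -1.4 Fz -6.7 op 0.312 g 3.4
10.6 ang -136.2 r 94.4 z 131.5 yaw-ang 88.1 | Ft(acw) 9.2 Fr 0.2 Fz -5.9 op 0.310 g 4.2
10.8 ang -140.9 r 94.5 z 131.5 yaw-ang 88.1 | Ft(acw) 6.7 Fr -0.3 Fz -5.3 op 0.310 g 3.5
[-0.41  0.31  0.36  2.09 -0.15  0.76 -0.88]
```

Drag rises at about -131°. I'll feel on past it in finer steps.

```bash
( python3 drive.py '[{"aperture":0.31,"dx":0.02,"dy":-1.9,"yaw":0.02}]'
python3 drive.py '[{"aperture":0.31,"dx":0.02,"dy":-1.9,"yaw":0.02}]'
python3 drive.py '[{"aperture":0.31,"dx":0.02,"dy":-1.9,"yaw":0.02}]'
python3 drive.py '[{"aperture":0.31,"dx":0.02,"dy":-1.9,"yaw":0.02}]'
python3 drive.py '[{"aperture":0.31,"dx":0.02,"dy":-1.9,"yaw":0.02}]'
python3 drive.py '[{"aperture":0.31,"dx":0.02,"dy":-1.9,"yaw":0.02}]'
python3 drive.py '[{"aperture":0.31,"dx":0.02,"dy":-1.9,"yaw":0.02}]'
python3 drive.py '[{"aperture":0.31,"dx":0.02,"dy":-1.9,"yaw":0.02}]'
python3 drive.py '[{"aperture":0.31,"dx":0.02,"dy":-1.9,"yaw":0.02}]'
python3 drive.py '[{"aperture":0.31,"dx":0.02,"dy":-1.9,"yaw":0.02}]'
python3 drive.py '[{"aperture":0.31,"dx":0.02,"dy":-1.9,"yaw":0.02}]'
python3 drive.py '[{"aperture":0.31,"dx":0.02,"dy":-1.9,"yaw":0.02}]'
python3 drive.py '[{"aperture":0.31,"dx":0.02,"dy":-1.9,"yaw":0.02}]'
python3 drive.py '[{"aperture":0.31,"dx":0.02,"dy":-1.9,"yaw":0.02}]'
) | bash f.sh
```

```text
10.9 ang -142.3 r 94.5 z 131.5 yaw-ang 88.4 | Ft(acw) 9.4 Fr -0.4 Fz -4.6 op 0.307 g 4.4
11.0 ang -143.1 r 94.4 z 131.5 yaw-ang 88.1 | Ft(acw) 9.4 Fr 0.1 Fz -5.2 op 0.308 g 4.3
11.1 ang -144.3 r 94.5 z 131.4 yaw-ang 88.2 | Ft(acw) 7.0 Fr -0.4 Fz -4.8 op 0.309 g 3.4
11.2 ang -145.9 r 94.6 z 131.4 yaw-ang 88.7 | Ft(acw) 3.8 Fr -0.1 Fz -1.9 op 0.310 g 2.0
11.3 ang -147.8 r 94.6 z 131.3 yaw-ang 89.4 | Ft(acw) 1.5 Fr -0.5 Fz -1.0 op 0.306 g 0.9
11.4 ang -149.6 r 94.4 z 131.3 yaw-ang 90.1 | Ft(acw) 0.5 Fr 0.2 Fz -0.6 op 0.312 g 0.5
11.5 ang -151.1 r 94.1 z 131.3 yaw-ang 90.6 | Ft(acw) 1.4 Fr 0.6 Fz -0.1 op 0.313 g 0.4
11.6 ang -152.3 r 94.1 z 131.3 yaw-ang 90.7 | Ft(acw) 0.9 Fr -0.3 Fz 0.7 op 0.314 g 0.4
11.7 ang -153.4 r 94.0 z 131.3 yaw-ang 90.6 | Ft(acw) 0.3 Fr 0.0 Fz 0.2 op 0.305 g 0.4
11.8 ang -154.5 r 94.1 z 131.3 yaw-ang 90.5 | Ft(acw) 1.0 Fr 0.0 Fz 0.4 op 0.309 g 0.4
11.9 ang -155.6 r 94.1 z 131.3 yaw-ang 90.5 | Ft(acw) 0.8 Fr 0.6 Fz 0.2 op 0.314 g 0.4
12.0 ang -156.8 r 94.0 z 131.3 yaw-ang 90.5 | Ft(acw) 1.2 Fr -0.8 Fz 0.3 op 0.310 g 0.4
12.1 ang -157.9 r 94.0 z 131.3 yaw-ang 90.5 | Ft(acw) 0.6 Fr 0.0 Fz 0.2 op 0.312 g 0.4
12.2 ang -159.1 r 94.1 z 131.3 yaw-ang 90.5 | Ft(acw) 1.3 Fr 0.3 Fz 0.9 op 0.315 g 0.4
```

```bash
( python3 drive.py '[{"aperture":0.31,"dx":0.02,"dy":1.9,"yaw":-0.02},{"aperture":0.31,"dx":0.02,"dy":1.9,"yaw":-0.02},{"aperture":0.31,"dx":0.02,"dy":1.9,"yaw":-0.02},{"aperture":0.31,"dx":0.02,"dy":1.9,"yaw":-0.02}]'
python3 drive.py '[{"aperture":0.31,"dx":0.02,"dy":1.9,"yaw":-0.02},{"aperture":0.31,"dx":0.02,"dy":1.9,"yaw":-0.02}]'
python3 drive.py '[{"aperture":0.31,"dx":0.02,"dy":1.9,"yaw":-0.02}]'
python3 drive.py '[{"aperture":0.31,"dx":0.02,"dy":1.9,"yaw":-0.02}]'
python3 drive.py '[{"aperture":0.31,"dx":0.02,"dy":1.9,"yaw":-0.02}]'
python3 drive.py '[{"aperture":0.31,"dx":0.02,"dy":1.9,"yaw":-0.02}]'
python3 drive.py '[{"aperture":0.31,"dx":0.02,"dy":1.9,"yaw":-0.02}]'
python3 drive.py '[{"aperture":0.31,"dx":0.02,"dy":1.9,"yaw":-0.02}]'
python3 drive.py '[{"aperture":0.31,"dx":0.02,"dy":1.9,"yaw":-0.02}]'
python3 drive.py '[{"aperture":0.31,"dx":0.02,"dy":1.9,"yaw":-0.02}]'
python3 drive.py '[{"aperture":0.31,"dx":0.02,"dy":1.9,"yaw":-0.02}]'
python3 drive.py '[{"aperture":0.31,"dx":0.02,"dy":1.9,"yaw":-0.02}]'
python3 drive.py '[{"aperture":0.31,"dx":0.02,"dy":1.9,"yaw":-0.02}]'
python3 drive.py '[{"aperture":0.31,"dx":0.02,"dy":1.9,"yaw":-0.02}]'
python3 drive.py '[{"aperture":0.31,"dx":0.02,"dy":1.9,"yaw":-0.02}]'
python3 drive.py '[{"aperture":0.31,"dx":0.02,"dy":1.9,"yaw":-0.02}]'
python3 drive.py '[{"aperture":0.31,"dx":0.02,"dy":1.9,"yaw":-0.02}]'
python3 drive.py '[{"aperture":0.31,"dx":0.02,"dy":1.9,"yaw":-0.02}]'
python3 drive.py '[{"aperture":0.31,"dx":0.02,"dy":1.9,"yaw":-0.02}]'
python3 drive.py '[{"aperture":0.31,"dx":0.02,"dy":1.9,"yaw":-0.02}]'
python3 drive.py '[{"aperture":0.31,"dx":0.02,"dy":1.9,"yaw":-0.02}]'
python3 drive.py '[{"aperture":0.31,"dx":0.02,"dy":1.9,"yaw":-0.02}]'
python3 drive.py '[{"aperture":0.31,"dx":0.02,"dy":1.9,"yaw":-0.02}]'
python3 drive.py '[{"aperture":0.31,"dx":0.02,"dy":1.9,"yaw":-0.02}]'
) | bash f.sh
```

```text
12.6 ang -154.3 r 94.3 z 131.2 yaw-ang 90.5 | Ft(acw) -1.1 Fr -0.3 Fz -0.6 op 0.313 g 0.5
12.8 ang -151.9 r 94.2 z 131.2 yaw-ang 90.4 | Ft(acw) -0.8 Fr 0.2 Fz -0.7 op 0.314 g 0.5
12.9 ang -150.8 r 94.2 z 131.2 yaw-ang 90.4 | Ft(acw) -1.8 Fr 0.1 Fz -1.0 op 0.310 g 0.5
13.0 ang -149.6 r 94.2 z 131.2 yaw-ang 90.4 | Ft(acw) -0.5 Fr 0.4 Fz -0.6 op 0.312 g 0.5
13.1 ang -148.4 r 94.1 z 131.2 yaw-ang 90.3 | Ft(acw) -1.6 Fr 0.1 Fz -0.3 op 0.313 g 0.9
13.2 ang -147.7 r 94.1 z 131.2 yaw-ang 90.8 | Ft(acw) -4.4 Fr -0.3 Fz 0.3 op 0.308 g 2.0
13.3 ang -146.9 r 94.0 z 131.2 yaw-ang 91.1 | Ft(acw) -6.4 Fr -0.5 Fz 0.6 op 0.308 g 2.9
13.4 ang -145.9 r 93.9 z 131.2 yaw-ang 91.4 | Ft(acw) -6.3 Fr -0.4 Fz 0.9 op 0.309 g 3.5
13.5 ang -145.1 r 94.0 z 131.1 yaw-ang 91.7 | Ft(acw) -8.1 Fr 0.1 Fz 3.3 op 0.307 g 4.2
13.6 ang -144.1 r 93.9 z 131.1 yaw-ang 91.9 | Ft(acw) -9.7 Fr 0.8 Fz 3.4 op 0.306 g 4.5
13.7 ang -143.1 r 93.9 z 131.1 yaw-ang 92.0 | Ft(acw) -8.6 Fr -0.5 Fz 3.6 op 0.315 g 4.5
13.8 ang -142.0 r 94.0 z 131.1 yaw-ang 92.1 | Ft(acw) -8.2 Fr 0.9 Fz 3.0 op 0.308 g 4.2
13.9 ang -140.6 r 93.9 z 131.1 yaw
[... 328 characters left out ...]
-136.1 r 94.0 z 131.1 yaw-ang 91.8 | Ft(acw) -9.4 Fr 1.1 Fz 4.8 op 0.312 g 4.6
14.4 ang -135.0 r 93.9 z 131.1 yaw-ang 91.9 | Ft(acw) -7.9 Fr 0.6 Fz 5.1 op 0.308 g 4.0
14.5 ang -133.5 r 93.9 z 131.1 yaw-ang 91.6 | Ft(acw) -6.2 Fr 0.1 Fz 2.8 op 0.310 g 2.8
14.6 ang -131.8 r 94.0 z 131.1 yaw-ang 90.9 | Ft(acw) -3.4 Fr 0.4 Fz 1.1 op 0.309 g 1.4
14.7 ang -129.9 r 94.0 z 131.2 yaw-ang 90.2 | Ft(acw) -1.9 Fr 0.1 Fz -1.9 op 0.312 g 0.6
14.8 ang -128.4 r 94.1 z 131.3 yaw-ang 89.8 | Ft(acw) -0.9 Fr -0.5 Fz -1.0 op 0.310 g 0.4
14.9 ang -127.2 r 94.1 z 131.3 yaw-ang 89.8 | Ft(acw) -0.7 Fr 0.0 Fz -0.6 op 0.305 g 0.4
15.0 ang -126.2 r 94.0 z 131.3 yaw-ang 89.9 | Ft(acw) -0.4 Fr -0.8 Fz -0.2 op 0.312 g 0.5
```

```bash
( python3 drive.py '[{"aperture":0.31,"dx":0.02,"dy":-1.9,"yaw":0.02}]'
python3 drive.py '[{"aperture":0.31,"dx":0.02,"dy":-1.9,"yaw":0.02}]'
python3 drive.py '[{"aperture":0.31,"dx":0.02,"dy":-1.9,"yaw":0.02}]'
python3 drive.py '[{"aperture":0.31,"dx":0.02,"dy":-1.9,"yaw":0.02}]'
python3 drive.py '[{"aperture":0.31,"dx":0.02,"dy":-1.9,"yaw":0.02}]'
python3 drive.py '[{"aperture":0.31,"dx":0.02,"dy":-1.9,"yaw":0.02}]'
python3 drive.py '[{"aperture":0.31,"dx":0.02,"dy":-1.9,"yaw":0.02}]'
python3 drive.py '[{"aperture":0.31,"dx":0.02,"dy":-1.9,"yaw":0.02}]'
python3 drive.py '[{"aperture":0.31,"dx":0.02,"dy":-1.9,"yaw":0.02}]'
) | bash f.sh
```

```text
15.1 ang -126.9 r 93.8 z 131.5 yaw-ang 89.4 | Ft(acw) 0.1 Fr 0.5 Fz 0.7 op 0.312 g 0.0
15.2 ang -128.4 r 93.8 z 131.5 yaw-ang 89.5 | Ft(acw) 1.3 Fr 0.1 Fz 0.1 op 0.314 g 0.5
15.3 ang -129.7 r 93.7 z 131.5 yaw-ang 89.8 | Ft(acw) 0.4 Fr 0.5 Fz 0.6 op 0.309 g 0.5
15.4 ang -130.8 r 93.6 z 131.6 yaw-ang 89.7 | Ft(acw) 3.5 Fr -0.7 Fz -1.6 op 0.312 g 1.9
15.5 ang -131.6 r 93.5 z 131.6 yaw-ang 89.4 | Ft(acw) 6.2 Fr -1.0 Fz -2.3 op 0.311 g 2.8
15.6 ang -132.6 r 93.6 z 131.6 yaw-ang 89.2 | Ft(acw) 7.3 Fr -0.6 Fz -2.8 op 0.312 g 3.4
15.7 ang -133.5 r 93.6 z 131.6 yaw-ang 89.0 | Ft(acw) 9.0 Fr -0.1 Fz -4.4 op 0.308 g 4.1
15.8 ang -134.4 r 93.6 z 131.7 yaw-ang 88.7 | Ft(acw) 9.0 Fr 0.3 Fz -4.6 op 0.307 g 4.4
15.9 ang -135.4 r 93.7 z 131.6 yaw-ang 88.5 | Ft(acw) 8.7 Fr 0.0 Fz -4.6 op 0.308 g 4.5
```

The four edges, felt in both directions, put the middle at knob angle -139.3°. Pushing clockwise, the tool itself should stop at about -140.0°.

```bash
( python3 drive.py '[{"aperture":0.31,"dx":0.02,"dy":-1.9,"yaw":0.02},{"aperture":0.31,"dx":0.02,"dy":-1.9,"yaw":0.02},{"aperture":0.31,"dx":0.02,"dy":-1.9,"yaw":0.02}]'
python3 drive.py '[{"aperture":0.31},{"aperture":0.31}]'
) | bash f.sh
```

```text
16.2 ang -139.0 r 93.8 z 131.6 yaw-ang 88.7 | Ft(acw) 8.9 Fr -0.2 Fz -3.8 op 0.308 g 4.4
16.4 ang -139.3 r 93.9 z 131.6 yaw-ang 89.1 | Ft(acw) 7.0 Fr 0.2 Fz -2.5 op 0.312 g 3.3
```

```bash
( python3 drive.py '[{"aperture":0.31,"dy":-1,"yaw":0.01},{"aperture":0.31},{"aperture":0.31}]'
) | bash f.sh
```

```text
16.7 ang -139.7 r 93.9 z 131.6 yaw-ang 88.9 | Ft(acw) 7.7 Fr -0.4 Fz -2.3 op 0.314 g 3.7
```

```bash
( python3 drive.py '[{"aperture":0.31,"dy":-0.6},{"aperture":0.31},{"aperture":0.31}]'
python3 drive.py '[{"aperture":0.31,"dy":1.5},{"aperture":0.31}]'
) | bash f.sh
```

```text
17.0 ang -140.0 r 94.0 z 131.6 yaw-ang 89.2 | Ft(acw) 8.1 Fr 0.5 Fz -3.5 op 0.311 g 3.9
17.2 ang -139.9 r 93.8 z 131.5 yaw-ang 89.1 | Ft(acw) 5.2 Fr 0.8 Fz -0.4 op 0.310 g 2.6
```

```bash
( python3 drive.py '[{"aperture":0.31,"dy":1.5},{"aperture":0.31,"dy":1},{"aperture":0.31}]'
python3 drive.py '[{"aperture":0.31,"dy":0.8},{"aperture":0.31}]'
) | bash f.sh
```

```text
17.5 ang -139.6 r 94.2 z 131.0 yaw-ang 88.9 | Ft(acw) 0.3 Fr -0.2 Fz 0.1 op 0.306 g 0.0
17.7 ang -138.7 r 94.0 z 131.2 yaw-ang 88.0 | Ft(acw) -0.6 Fr 0.2 Fz 0.3 op 0.309 g 0.0
```

```bash
( python3 drive.py '[{"aperture":0.7},{"aperture":0.7},{"aperture":0.7},{"aperture":0.7,"dz":-15},{"aperture":0.7,"dz":-30}]'
python3 drive.py '[{"aperture":1,"dz":-45},{"aperture":1,"dz":-50},{"aperture":1,"dz":-40},{"aperture":1}]' ) | bash f.sh
python3 - <<'E'
from h import *
s=status.read_state();print(s["position"],s["tcp_rot"].round(3),s["joint_positions"].round(2))
for n in("top","side"): cv2.imwrite(f"pics/{n}1.png",vision.get_image(n)[:,:,::-1])
np.save("w3.npy",vision.camera_model("wrist"),allow_pickle=True)
cv2.imwrite("pics/w3.png",vision.get_image("wrist")[:,:,::-1])
E
```

```text
18.2 ang -139.2 r 95.6 z 174.9 yaw-ang 88.5 | Ft(acw) -0.2 Fr -0.3 Fz 0.2 op 0.699 g 0.0
18.6 ang -137.0 r 91.3 z 317.3 yaw-ang 86.3 | Ft(acw) -0.4 Fr -1.0 Fz 0.5 op 1.001 g 0.0
[480.18719724  18.28302622 317.31481395] [[ 0.774  0.633  0.011]
 [ 0.633 -0.774  0.003]
 [ 0.01   0.005 -1.   ]] [-0.45  0.07  0.38  1.88 -0.03  1.18 -0.95]
```

View pics/w3.png

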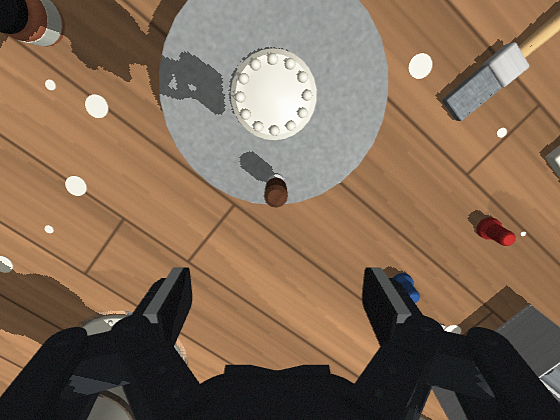

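The knob now stands at about (276,190), with the whole wheel in view. The red marker is at about (495,232) and the blue at (405,287).

```bash
cat >> m.py <<'E'
def wheel(h,w,box,z=106):
    g=((h[...,1]<45)&(h[...,2]>60)).astype(np.uint8); x0,y0,x1,y1=box; m=np.zeros_like(g); m[y0:y1,x0:x1]=g[y0:y1,x0:x1]
    c=max(cv2.findContours(m,0,1)[0],key=cv2.contourArea)
    q=cv2.convexHull(c)[:,0].astype(float); q=q[(q[:,1]>2)]
    P=np.array([ray(w,p,z)[:2] for p in q]); C,R=circ(P); e=abs(np.hypot(*(P-C).T)-R); C,R=circ(P[e<1.5])
    return C,R,(e<1.5).sum()
def red(h): return (((h[...,0]<6)|(h[...,0]>174))&(h[...,1]>170)&(h[...,2]>60)).astype(np.uint8)
E
python3 - <<'E'
from m import *
w=np.load("w3.npy",allow_pickle=True).item(); h=cv2.cvtColor(cv2.imread("pics/w3.png"),cv2.COLOR_BGR2HSV)
print(wheel(h,w,(150,0,395,212)))
d=((h[...,2]<100)&(h[...,1]>90)&((h[...,0]<14)|(h[...,0]>170))).astype(np.uint8)
for b in blobs(d,(255,170,300,215),20):
    k=ray(w,b[1],155)[:2]; print("knob",b,k,np.degrees(np.arctan2(*(k-[547,80.5])[::-1])))
R=cv2.Rodrigues(w["rvec"])[0]; print("cam",-R.T@w["tvec"])
for b in blobs(red(h),(465,200,530,260),20): print("red",b,ray(w,b[1],25),ray(w,b[1],20))
t=cv2.cvtColor(cv2.imread("pics/top1.png"),cv2.COLOR_BGR2HSV); cm=vision.camera_model("top")
for b in blobs(((t[...,0]>=22)&(t[...,0]<=34)&(t[...,1]>110)&(t[...,2]>60)).astype(np.uint8),(225,165,260,200),2): print("yel",b,ray(cm,b[1],106))
s=status.read_state(); Rt=s["tcp_rot"]; print(Rt.T@(np.array([614,-312,230])-s["position"]))
E
```

```text
(array([546.74920346,  79.1056198 ]), np.float64(123.40071996135283), np.int64(45))
knob (np.int32(381), array([275.6, 191.5]), array([265, 178,  23,  29], dtype=int32)) [475.76287615  17.8004023 ] -138.64726941381804
cam [539.90681308  69.56019625 453.83654462]
red (np.int32(550), array([496.2, 231.2]), array([479, 217,  37,  29], dtype=int32)) [ 614.72591359 -309.48711117   25.        ] [ 615.59826346 -313.90659584   20.        ]
yel (np.int32(10), array([237.6, 180.3]), array([235, 179,   6,   4], dtype=int32)) [657.981952   165.04781334 106.        ]
[-102.51412679  342.89610084   80.65083964]
```

```bash
python3 drive.py '[{"aperture":1,"dx":-19,"dy":43,"dz":8},{"aperture":1,"dx":-19,"dy":43,"dz":8},{"aperture":1,"dx":-19,"dy":43,"dz":8},{"aperture":1,"dx":-19,"dy":43,"dz":8},{"aperture":1,"dx":-19,"dy":43,"dz":8}]' >/dev/null; python3 drive.py '[{"aperture":1,"dx":-19,"dy":43,"dz":8},{"aperture":1,"dx":-19,"dy":43,"dz":8},{"aperture":1,"dx":-19,"dy":42,"dz":8},{"aperture":1},{"aperture":1}]'
python3 - <<'E'
from m import *
s=status.read_state(); w=vision.camera_model("wrist"); im=vision.get_image("wrist")[:,:,::-1].copy(); cv2.imwrite("pics/w4.png",im); np.save("w4.npy",w,allow_pickle=True)
h=cv2.cvtColor(im,cv2.COLOR_BGR2HSV)
R=cv2.Rodrigues(w["rvec"])[0]; c=-R.T@w["tvec"]; print("cam",c,s["joint_positions"].round(2))
m=red(h)
for b in blobs(m,(0,0,560,330),100):
    print(b); 
    for z in (0,25,50): print(z,ray(w,b[1],z))
E
```

```text
time_s: 19.75
position: [574.2, -344.6, 243.9]
tcp_rot: [[0.776, 0.631, -0.005], [0.631, -0.776, 0.001], [-0.003, -0.005, -1.0]]
ft_force: [-0.3, 1.4, -0.5]
opening: 1.001
gripper_force: 0.0
cam [ 638.26374534 -293.62354855  385.01547651] [ 0.13  0.54  0.54  1.5  -0.29  1.18 -0.17]
(np.int32(659), array([278. , 132.1]), array([264, 117,  29,  30], dtype=int32))
0 [ 613.79354124 -313.88194424    0.        ]
25 [ 615.38245166 -312.56651688   25.        ]
50 [ 616.97136208 -311.25108952   50.        ]
```

View pics/w4.png

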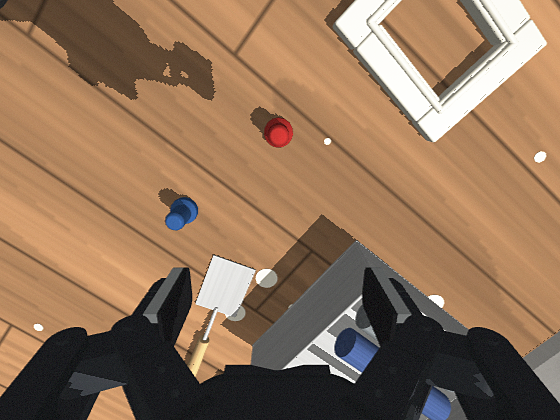

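The marker's foot is at (278,132), almost straight below the camera, which gives (614.4,-313.2). Blue and the spatula are well clear. I'll descend on it.

```bash
python3 drive.py '[{"aperture":1,"dx":20,"dy":0.5,"dz":38},{"aperture":1,"dx":20,"dy":0.5,"dz":38},{"aperture":1,"dx":11,"dz":45},{"aperture":1,"dz":45},{"aperture":1,"dz":30}]' >/dev/null; python3 drive.py '[{"aperture":1,"dz":20},{"aperture":1},{"aperture":1}]'
```

```text
time_s: 20.6
position: [617.1, -311.7, 32.4]
tcp_rot: [[0.773, 0.634, 0.001], [0.634, -0.773, -0.0], [0.001, 0.001, -1.0]]
ft_force: [1.5, -0.8, 0.4]
opening: 0.996
gripper_force: 0.0
```

```bash
python3 drive.py '[{"aperture":1,"dx":-3,"dy":-0.5,"dz":10},{"aperture":1,"dz":11},{"aperture":1}]' | grep pos; python3 drive.py '[{"aperture":0.5},{"aperture":0.4},{"aperture":0.2},{"aperture":0.2},{"aperture":0.2}]' 25
```

```text
position: [612.8, -313.2, 9.2]
time_s: 21.4
position: [614.0, -313.5, 11.3]
tcp_rot: [[0.774, 0.633, 0.0], [0.633, -0.774, 0.0], [0.001, 0.0, -1.0]]
ft_force: [-2.6, 1.4, 7.3]
opening: 0.335
gripper_force: 20.1
```

The opening of 0.335 (28 mm) says the pads are on the taper. I'll reopen, rise 8 mm and regrip on the shank.

```bash
python3 drive.py '[{"aperture":0.6},{"aperture":0.6},{"aperture":0.6,"dz":-8},{"aperture":0.6}]' | grep -E 'pos|force'; python3 drive.py '[{"aperture":0.4},{"aperture":0.2},{"aperture":0.2},{"aperture":0.2},{"aperture":0.2}]' 25
```

```text
position: [614.4, -314.0, 19.5]
ft_force: [-0.7, -1.1, -0.4]
gripper_force: 0.0
time_s: 22.3
position: [613.8, -313.6, 18.4]
tcp_rot: [[0.774, 0.633, 0.0], [0.633, -0.774, -0.0], [0.0, 0.0, -1.0]]
ft_force: [0.2, 0.3, 2.4]
opening: 0.27
gripper_force: 24.9
```

```bash
python3 drive.py '[{"aperture":0.2,"dz":-20},{"aperture":0.2,"dz":-45},{"aperture":0.2,"dz":-45},{"aperture":0.2,"dz":-45},{"aperture":0.2,"dz":-45}]' | grep -E 'opening|gripper_f|ft_force'; python3 drive.py '[{"aperture":0.2,"dx":25,"dy":-28},{"aperture":0.2,"dx":30,"dy":-34},{"aperture":0.2,"dx":31,"dy":-35},{"aperture":0.2,"dx":31,"dy":-35},{"aperture":0.2,"dx":31,"dy":-35}]'|grep pos;python3 drive.py '[{"aperture":0.2,"dx":31,"dy":-35},{"aperture":0.2,"dx":31,"dy":-35},{"aperture":0.2,"dx":31,"dy":-35},{"aperture":0.2,"dx":28,"dy":-32},{"aperture":0.2,"dx":20,"dy":-22}]'|grep pos;python3 drive.py '[{"aperture":0.2,"dx":10,"dy":-14},{"aperture":0.2},{"aperture":0.2}]'
python3 - <<'E'
from m import *
s=status.read_state(); print(s["position"],s["joint_positions"].round(2)); w=vision.camera_model("wrist"); im=vision.get_image("wrist")[:,:,::-1].copy(); cv2.imwrite("pics/w5.png",im); np.save("w5.npy",w,allow_pickle=True)
for n in("top","side"): cv2.imwrite(f"pics/{n}2.png",vision.get_image(n)[:,:,::-1])
E
```

```text
ft_force: [0.5, -0.7, -3.1]
opening: 0.269
gripper_force: 24.9
position: [621.9, -88.8, 219.3]
position: [630.0, 126.3, 219.1]
time_s: 24.1
position: [629.7, 136.9, 218.6]
tcp_rot: [[0.775, 0.632, -0.0], [0.632, -0.775, -0.002], [-0.001, 0.001, -1.0]]
ft_force: [0.0, -0.5, -1.7]
opening: 0.271
gripper_force: 25.0
[629.67217515 136.8919457  218.61199799] [-0.59  0.5   0.46  1.6  -0.24  1.1  -0.95]
```

View pics/w5.png

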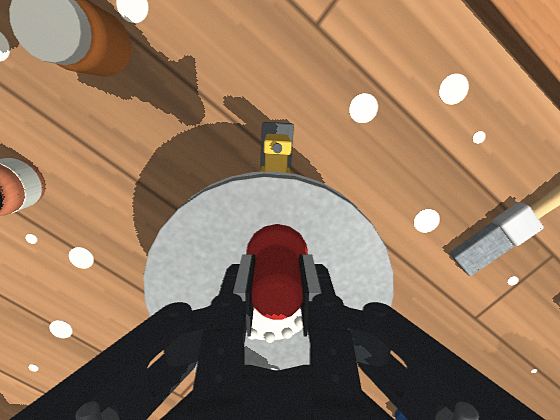

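The view shows the post head at about (278,147), the wheel rim around it and the marker held upright. I'll measure the post and the rim from here.

Run:
```python
from m import *
w=np.load("w5.npy",allow_pickle=True).item(); h=cv2.cvtColor(cv2.imread("pics/w5.png"),cv2.COLOR_BGR2HSV)
y=((h[...,0]>=20)&(h[...,0]<=34)&(h[...,1]>150)&(h[...,2]>170)).astype(np.uint8)
g=((h[...,1]<45)&(h[...,2]>130)).astype(np.uint8); m=np.zeros_like(g); m[176:300,140:398]=g[176:300,140:398]
c=max(cv2.findContours(m,0,1)[0],key=cv2.contourArea); q=cv2.convexHull(c)[:,0].astype(float); q=q[(q[:,1]<285)&(q[:,1]>177)]
P=np.array([ray(w,p,106)[:2] for p in q]); C,R=circ(P); e=abs(np.hypot(*(P-C).T)-R); C,R=circ(P[e<1.5]); print("C",C,R,len(q))
C0=np.array([546.8,79.2])
for b in blobs(y,(255,125,305,165),20):
    x,yy,ww,hh=b[2]
    for z in (98,104):
        p=ray(w,(x+ww/2-.5,yy+hh/2-.5),z)[:2]
        print(b,z,p,"width",np.linalg.norm(ray(w,(x,yy),z)-ray(w,(x+ww,yy),z)),[(np.hypot(*(p-k)),np.degrees(np.arctan2(*(p-k)[::-1]))) for k in (C0,C)])
```

```text
C [547.71268435  79.79470215] 123.38178684947746 30
(np.int32(114), array([268.1, 147.1]), array([264, 140,  13,  14], dtype=int32)) 98 [664.02391884 171.51535422] width 11.114128515050163 [(np.float64(149.2098246545884), np.float64(38.22089004421941)), (np.float64(148.12488408332925), np.float64(38.25858691401184))]
(np.int32(114), array([268.1, 147.1]), array([264, 140,  13,  14], dtype=int32)) 104 [664.68501535 171.90228425] width 10.859605183741174 [(np.float64(149.96863121374972), np.float64(38.18076213104122)), (np.float64(148.88362199471135), np.float64(38.217974453842594))]
(np.int32(146), array([284.9, 147.3]), array([276, 141,  15,  14], dtype=int32)) 98 [670.44067258 162.29896222] width 12.840143042114029 [(np.float64(148.97131750192), np.float64(33.905068813402856)), (np.float64(147.8820882475079), np.float64(33.911086373472))]
(np.int32(146), array([284.9, 147.3]), array([276, 141,  15,  14], dtype=int32)) 104 [670.95481977 162.89695574] width 12.546092458018542 [(np.float64(149.73175906749628), np.float64(33.985239753750406)), (np.float64(148.6425527746667), np.float64(33.99181400204451))]
```

Run:
```python
from m import *
w=np.load("w5.npy",allow_pickle=True).item(); im=cv2.imread("pics/w5.png"); h=cv2.cvtColor(im,cv2.COLOR_BGR2HSV)
m=red(h)|(((h[...,0]<6)|(h[...,0]>174))&(h[...,1]>150)&(h[...,2]>30)).astype(np.uint8)
for b in blobs(m,(230,210,330,330),100):print(b)
ys,xs=np.nonzero(m[210:265,235:320]); top=ys.min()+210; 
xl=[(yy+210,xs[ys==yy].min()+235,xs[ys==yy].max()+235) for yy in range(ys.min(),ys.min()+34,4)]; print(xl)
T=np.array([629.67,136.89,0])
for z in(200.2,210.2): 
    p=ray(w,((xl[5][1]+xl[5][2])/2,top),z); print(z,p-np.array([.775,.632,0])*18-T, "w", 0)
```

```text
(np.int32(4315), array([276.7, 270.9]), array([247, 224,  61,  96], dtype=int32))
[(224, np.int64(276), np.int64(277)), (228, np.int64(263), np.int64(291)), (232, np.int64(257), np.int64(297)), (236, np.int64(253), np.int64(300)), (240, np.int64(251), np.int64(303)), (244, np.int64(249), np.int64(305)), (248, np.int64(248), np.int64(306)), (252, np.int64(247), np.int64(306)), (256, np.int64(255), np.int64(298))]
200.2 [ 7.87089855e-02 -6.89485188e-01  2.00200000e+02] w 0
210.2 [  3.15714177   1.86589907 210.2       ] w 0
```

```bash
python3 drive.py '[{"aperture":0.2,"dx":2,"dy":-1,"dz":25},{"aperture":0.2,"dx":2.4,"dy":-1.1,"dz":25},{"aperture":0.2,"dz":25},{"aperture":0.2,"dz":10},{"aperture":0.2}]'; python3 drive.py '[{"aperture":0.2},{"aperture":0.2}]' | grep -E "posi|ft"
```

```text
time_s: 24.75
position: [630.8, 141.6, 131.8]
tcp_rot: [[0.775, 0.632, -0.003], [0.632, -0.775, -0.001], [-0.003, -0.001, -1.0]]
ft_force: [0.1, 0.2, -1.3]
opening: 0.273
gripper_force: 25.0
position: [633.1, 143.1, 135.0]
ft_force: [0.2, 0.3, -2.0]
```

```bash
python3 drive.py '[{"aperture":0.2},{"aperture":0.2},{"aperture":0.2}]' | grep -E "posi|ft"
```

```text
position: [632.1, 143.6, 133.8]
ft_force: [0.3, 0.1, -1.7]
```

```bash
python3 drive.py '[{"aperture":0.2,"dx":-1.6,"dy":1.5,"dz":2},{"aperture":0.2,"dz":2},{"aperture":0.2},{"aperture":0.2},{"aperture":0.2}]' | grep -E "posi|ft";  python3 drive.py '[{"aperture":0.2,"dz":1.5},{"aperture":0.2,"dz":1},{"aperture":0.2},{"aperture":0.2}]' | grep -E "posi|ft"
```

```text
position: [631.5, 141.2, 129.2]
ft_force: [-0.2, 0.2, -2.7]
position: [631.5, 141.2, 126.7]
ft_force: [-0.3, -0.3, -2.1]
```

The sideways position is right. I'll lower in small steps until contact.

```bash
for i in 1; do python3 drive.py '[{"aperture":0.2,"dz":0.8},{"aperture":0.2},{"aperture":0.2}]' | grep -E "posi|ft"; python3 drive.py '[{"aperture":0.2,"dz":0.8},{"aperture":0.2}]' | grep -E "posi|ft"; python3 drive.py '[{"aperture":0.2,"dz":0.6},{"aperture":0.2}]' | grep -E "posi|ft"; done
```

```text
position: [631.6, 141.2, 126.0]
ft_force: [0.2, -0.4, -1.2]
position: [631.5, 141.2, 125.1]
ft_force: [0.4, 0.2, -0.8]
position: [631.5, 141.2, 124.5]
ft_force: [-0.0, -0.0, -1.3]
```

```bash
python3 drive.py '[{"aperture":0.2,"dz":0.5},{"aperture":0.2}]' | grep -E "posi|ft"; python3 drive.py '[{"aperture":0.2,"dz":0.5},{"aperture":0.2}]' | grep -E "posi|ft"
```

```text
position: [631.6, 141.2, 124.4]
ft_force: [-0.9, -0.3, 0.4]
position: [631.6, 141.2, 124.4]
ft_force: [-2.4, -0.7, 5.7]
```

Contact at z 124.4, with a light press. I'll ease off half a millimetre and open slowly.

```bash
python3 drive.py '[{"aperture":0.2,"dz":-0.4},{"aperture":0.2}]' | grep -E "posi|ft"; python3 drive.py '[{"aperture":0.3},{"aperture":0.33},{"aperture":0.4},{"aperture":0.5},{"aperture":0.7}]' 20; python3 drive.py '[{"aperture":0.8},{"aperture":0.8,"dz":-10},{"aperture":0.8,"dz":-20},{"aperture":1,"dz":-30},{"aperture":1,"dz":-40}]' | grep -E "posi|ft";  python3 drive.py '[{"aperture":1,"dx":-35,"dz":-30},{"aperture":1,"dx":-35,"dz":-30},{"aperture":1},{"aperture":1}]'
python3 - <<'E'
from m import *
s=status.read_state(); w=vision.camera_model("wrist"); im=vision.get_image("wrist")[:,:,::-1].copy(); cv2.imwrite("pics/w6.png",im); np.save("w6.npy",w,allow_pickle=True)
for n in("top","side"): cv2.imwrite(f"pics/{n}3.png",vision.get_image(n)[:,:,::-1])
h=cv2.cvtColor(im,cv2.COLOR_BGR2HSV)
print(-cv2.Rodrigues(w["rvec"])[0].T@w["tvec"])
for b in blobs(red(h),(0,0,560,420),100):
    print(b,[ray(w,b[1],z)[:2].round(1) for z in(106,116,131)])
E
```

```text
position: [631.6, 141.2, 124.4]
ft_force: [-1.6, 0.4, 4.2]
time_s: 27.95
position: [631.5, 141.2, 123.8]
tcp_rot: [[0.774, 0.633, -0.0], [0.633, -0.774, -0.0], [-0.0, 0.0, -1.0]]
ft_force: [0.0, 0.3, 0.6]
opening: 0.659
gripper_force: 0.0
position: [630.4, 140.9, 224.1]
ft_force: [0.4, -0.3, 0.2]
time_s: 28.85
position: [577.8, 96.6, 286.1]
tcp_rot: [[0.775, 0.632, 0.003], [0.632, -0.775, 0.002], [0.004, 0.0, -1.0]]
ft_force: [-0.3, -0.1, -0.6]
opening: 1.001
gripper_force: 0.0
[640.56511657 147.60838226 427.84542955]
(np.int32(978), array([276.1, 118.6]), array([259, 101,  35,  36], dtype=int32)) [array([632.2, 140.9]), array([632.4, 141.1]), array([632.8, 141.4])]
```

View pics/w6.png

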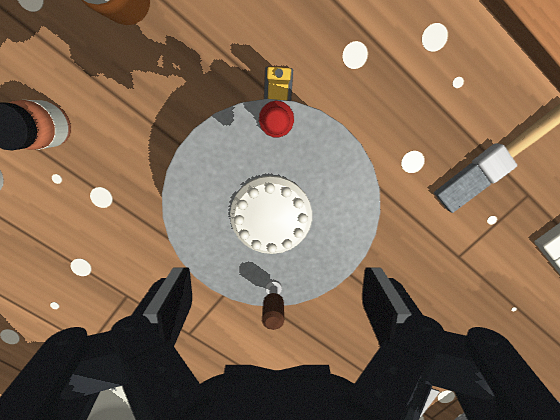

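The marker stands upright on the rim at (276,118), in line with the post at (279,75), and the knob is at (273,308). Last check, from this single picture.

Run:
```python
from m import *
w=np.load("w6.npy",allow_pickle=True).item(); h=cv2.cvtColor(cv2.imread("pics/w6.png"),cv2.COLOR_BGR2HSV)
C,R,n=wheel(h,w,(155,98,388,306)); print("C",C,R,n)
y=((h[...,0]>=20)&(h[...,0]<=34)&(h[...,1]>130)&(h[...,2]>90)).astype(np.uint8)
for b in blobs(y,(255,55,305,103),10):
    x,yy,ww,hh=b[2]; p=ray(w,(x+ww/2-.5,yy+6),102)[:2]; print(b,p)
    for k in (C,np.array([546.9,79.3])): print(np.hypot(*(p-k)),np.degrees(np.arctan2(*(p-k)[::-1])))
mk=np.array([632.2,140.9])
for k in (C,np.array([546.9,79.3])): print("marker",np.hypot(*(mk-k)),np.degrees(np.arctan2(*(mk-k)[::-1])))
d=((h[...,2]<110)&(h[...,1]>90)&((h[...,0]<14)|(h[...,0]>170))).astype(np.uint8)
for b in blobs(d,(255,285,295,335),50):
    for z in(152,160):
        k=ray(w,b[1],z)[:2]; print("knob",b[1],k,np.degrees(np.arctan2(*(k-[546.9,79.3])[::-1])))
# blue/others moved? compare top images
a=cv2.imread("pics/top0.png").astype(int);b=cv2.imread("pics/top3.png").astype(int)
D=(abs(a-b).max(2)>60).astype(np.uint8)
for q in blobs(D,(140,120,440,330),12): print(q[0],q[1],q[2])
```

```text
C [547.47018263  79.66642783] 123.40690167141724 59
(np.int32(626), array([277.9,  83.1]), array([267,  67,  24,  33], dtype=int32)) [667.22955072 166.39255704]
147.8638824525725 35.91092453524255
148.54061487940373 35.89640332510942
marker 104.54038603581412 35.8553433004684
marker 105.2171563957134 35.83520043396845
knob [272.9 312. ] [473.71814184  16.24231048] -139.24992529238577
knob [272.9 312. ] [478.55699598  20.05215637] -139.07736397393407
5278 [244.1 239.6] [218 155  50 175]
110 [266.7 179.8] [263 168  11  22]
34 [177.8 196.7] [172 195  13   4]
1657 [163.5 217.4] [140 195  76  64]
78 [368.7 197.8] [362 194  14   8]
74 [274.8 233.3] [266 230  17   7]
160 [142.4 272.9] [140 261   9  36]
14 [223.6 277.7] [223 274   2   9]
16 [223.4 289.2] [223 284   2  10]
419 [247.6 324. ] [228 318  40  12]
36 [143.  325.3] [140 321  11   9]
```

```bash
python3 -c "
from bench import r, vision, order, status
print(order.finish_job())"
```

```text
the job is handed in; nothing more can be done
None
```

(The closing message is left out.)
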